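# Press the asphalt prism home in the length gauge

### The job

Take the black asphalt prism off the white tile, lay it flat on the bed of the length gauge between the two low rails, short of the orange bridge, then slide it along under the bridge and push the red sprung plunger back until the prism's end is hard against the two dark steel stop jaws. Finish while still holding it pressed there: do not let go, because the spring would push it back. Leave the grey prism and everything else on the bench where it stands.

Things in the scene. Friction and masses are not known exactly. Their poses are not given: they have to be found in the camera images.
- black_prism: Black asphalt bar with stone flecks, 160 long (its x) x 40 wide (y) x 40 high (z) mm, about 0.6 kg, lying flat on the white tile (8 mm thick), its x within 0.15 rad of the tile's x. Origin: centre of its underside. Both ends are alike. Either bar may be on either side of the tile. Grip it across its 40 mm width from above.
- grey_prism: Light grey mortar bar of the same size on the same tile, its axis about 100 mm to one side of the black one. Leave it alone. Origin: centre of its underside.
- tile: White ceramic tile, 230 (x) x 250 (y) x 8 mm, fixed to the bench; the two bars lie on it along its x. It may be on the robot's left or right. Origin: centre of its underside.
- gauge: Length gauge bolted to the bench across from the tile: grey base 335 x 120 mm, steel bed. Origin on the bench top; x is the pushing direction (roughly away from the robot), z up. In its frame (mm): bed top z 12, x -135 to 115; rails from x -120, inside faces y +-23, tops z 20, so grip a bar there in its upper 28 mm; stop faces x 115; blue housing with a dial x 145 to 190, up to z 78.
- gauge_bridge (a point): Centre of the underside of the orange bridge over the bed, 57 mm above the bench (5 mm above a bar lying on the bed), 41 mm short of the stop faces; the bridge is 18 mm long in the pushing direction, its top 65 mm above the bench, its legs' inside faces 54 mm and outside faces 74 mm apart. Axes as the gauge.
- gauge_bed (a point): Point on the bed top (z 12), midway between the rails, at x -30 mm of the gauge (145 mm short of the stop faces); axes as the gauge. A bar centred here lies on the bed with its leading end 15 mm short of the bridge.
- gauge_stop (a point): Point on the bed top midway between the rails, in the plane of the stop faces; axes as the gauge. A bar that is home has its centre 80 mm short of this point (-x).
- stop: The hard stop: two dark steel jaws with flat faces at x 115 mm of the gauge, each 18 mm wide at y +-13 to +-31 mm, up to z 52. Origin at the gauge's origin.
- plunger (a joint): Travel of the sprung plunger (m): 0 out, with its red 20 mm round tip 25 mm in front of the stop faces, centred 20 mm above the bed; 0.025 when flush with the stop faces (it could go on to 0.032, but a bar meets the jaws first). The spring needs about 3 N to start and 10.5 N at 0.025; the bar slides easily on the slick bed (friction coefficient about 0.2).
- plunger_tip (a point): Centre of the front face of the plunger's red tip; moves with it.
- beaker: Glass beaker of black stones in the middle at the back, 74 mm across, 95 high. Leave it. Origin: underside.
- core_speckled: Speckled asphalt core, 100 mm across, 150 high, on the left. Leave it.
- jar: Closed jar, 64 mm across, 85 high, on the right. Leave it.
- brush: Hand brush lying on the left. Leave it.
There are look-alikes about, which are no part of the job. Of the things like the black_prism, leave any that is yellow; of the rest the smaller one is meant.

How it is judged:
On the way, in this order (a step that is already met when the one before it is completed fails the run):
1. the black prism lies on the gauge's bed between the rails, not yet pushing the plunger (z of black_prism in the frame of gauge_bed between -0.004 and 0.004 m and y of black_prism in the frame of gauge_bed between -0.006 and 0.006 m and angle between the x axis of black_prism and the x axis of gauge, either way round below 0.09 rad and value of joint plunger below 0.003 m and x of black_prism in the frame of gauge_stop below -0.1 m), for 0.1 s.
2. the black prism has been slid under the bridge and has pushed the plunger back against the stop (z of black_prism in the frame of gauge_bed between -0.004 and 0.004 m and y of black_prism in the frame of gauge_bed between -0.006 and 0.006 m and angle between the x axis of black_prism and the x axis of gauge, either way round below 0.09 rad and value of joint plunger above 0.0225 m and x of black_prism in the frame of gauge_stop above -0.0825 m), for 0.2 s.
At the end, for the whole second after the job is handed in: Black prism flat on the bed (4 mm), in the channel (6 mm, 0.09 rad), centre at most 82.5 mm short of the stop plane; plunger in over 22.5 mm, pushing over 5 N; stop force over 0.8 N; fingers on the prism over 2 N; at rest; grey prism, beaker, speckled core, jar, brush within 30 mm of their starts (all of step 2 and contact force between black_prism and stop above 0.8 N and contact force between black_prism and plunger above 5 N and contact force between the fingers and black_prism above 2 N and linear speed of black_prism below 0.01 m/s and distance of each of grey_prism, beaker, core_speckled, jar, brush from where it was at the start of the episode below 0.03 m); the arm keeps its last pose, push and grip.
It fails at once if the grey prism is moved more than 30 mm (distance of grey_prism from where it was at the start of the episode above 0.03 m).
It fails at once if the beaker, speckled core, jar or brush is moved more than 30 mm (distance of any of beaker, core_speckled, jar, brush from where it was at the start of the episode above 0.03 m).
It also fails if it takes over 48 s, if anything falls off the work surface, if the arm or the gripper's body presses on something with over 40 N, if the wrist force passes 120 N, or if a joint passes its speed limit or range.

### The arm

A 6-joint arm with a two-finger parallel gripper is mounted at the origin on the work surface. World frame = base frame: x ahead of the robot, y to its left, z up, the work surface at z = 0. Lengths are in m, angles in rad, forces in N, time in s.
With the tool pointing down it reaches from about 0.35 to 0.975 m from the base axis. Payload 7.1 kg.
Tool frame: the origin (TCP) lies midway between the tips of the shut fingers; the grasp point (between the pads) lies 19 mm behind it; z points along the fingers, x is the direction in which the jaws open and shut, and the axes are right-handed (so a half turn about z gives the same grasp; the last joint's range is limited). The gripper opens to 88 mm and grips with 3 to 60 N. Pads are 20 mm wide; open, the fingers measure 115 mm over their backs; the gripper's body (75 mm by 178 mm) begins 61 mm behind the grasp point.
Start: joints at [1.133, 0.423, 1.63, -0, 1.089, -0.019], TCP at [0.254, 0.571, 0.196] pointing down, gripper open.
Joint ranges: [-3, 3], [-0.9, 2.11], [0.09, 2.58], [-1.31, 4.45], [0.11, 2.69], [-2.54, 2.54]. Speed limits (rad/s): [2.39, 2.39, 3.01, 3.14, 3.14, 3.14].

### API

Orientations are given as a unit quaternion [w, x, y, z].
In Python, from station import move_pose, movel, movej, command_gripper, wait, inverse_kinematics, read_camera, camera_info, MotionError, job_done, get_time, get_joint_pos, get_qvel, get_effort, get_tcp_pos, get_ee_rot, get_ft_force, get_ft_torque, get_grip_width gives the robot as it stands. Calls block until the motion is done:
- move_pose(position, orientation): joint-space move of the TCP to a pose.
- movel(position, frame=None, v=0.15, until_force=None): straight line of the TCP; frame=None keeps the orientation; v is the mean speed in m/s. With until_force (N) it stops when the force on the tool has changed by that much, and returns True; else False.
- movej(angles): joint-space move.
- command_gripper(opening): opening from 0.0 (shut) to 1.0 (fully open); the grip force is fixed at half the most; returns when the fingers have stopped.
- wait(seconds).
- inverse_kinematics(position, orientation): joint angles nearest the present ones, or None.
- read_camera(name): name is "side" or "top"; returns the picture (420x560x3 uint8, red, green, blue); there is no depth.
- camera_info(name): a dict with "intrinsics" (3x3 intrinsics, pixels), "T" (4x4, takes a point from camera to world coordinates). Camera axes: x right, y up, looking along -z (the intrinsics and any distortion apply to the point x, -y, -z); pixel columns grow to the right and rows downward; lengths in m; the calibration is good to about 2 mm. A picture is of the moment at which its call begins. camera_info takes no time and is no camera call.
A pose or a line that the arm cannot do raises MotionError and nothing moves.
- job_done(): hands the job in, once; it reports no verdict.
Readings, each from a call of its own:
- get_time(): time.
- get_joint_pos(): joint angles.
- get_qvel(): joint speeds.
- get_effort(): joint torques, N m.
- get_tcp_pos(): TCP position.
- get_ee_rot(): TCP orientation.
- get_ft_force(): force on the tool from outside, world axes, zero at the start.
- get_ft_torque(): the same for the moment, N m.
- get_grip_width(): opening from 0.0 (shut) to 1.0 (fully open).
Only numpy, scipy, OpenCV 4.12 (cv2) and the standard library are available. Lean on these libraries where they do the work, as an engineer would, in place of code of your own. Each camera call takes 0.05 s, during which the arm holds its last target. There are 200 camera calls.

## Working session

There is one attempt and no reset: what is moved stays moved. The work goes in short steps, each a Python script; the robot and the scene stay as the last script left them, time stands still between calls to the robot, and variables do not carry over. Pictures are saved under pics/ and viewed, about 8 in all and at most 12, crops included, and the job is handed in when it is done.

```bash
mkdir -p pics; python3 - <<'E'
from station import *
import cv2
for n in("top","side"):
    im=read_camera(n); cv2.imwrite(f"pics/{n}0.png",im[:,:,::-1])
    c=camera_info(n); print(n,c)
print(get_time(),get_ee_rot(),get_grip_width())
E
```

```text
top {'intrinsics': array([[533.3310113 ,   0.        , 288.64497486],
       [  0.        , 533.3310113 , 202.48047863],
       [  0.        ,   0.        ,   1.        ]]), 'T': array([[-0.02365767,  0.99194788, -0.12441748,  0.28583404],
       [-0.99958994, -0.02547898, -0.01306774, -0.01167617],
       [-0.01613255,  0.12405731,  0.9921439 ,  1.94467308],
       [ 0.        ,  0.        ,  0.        ,  1.        ]])}
side {'intrinsics': array([[441.84243776,   0.        , 278.78553906],
       [  0.        , 441.84243776, 208.40079715],
       [  0.        ,   0.        ,   1.        ]]), 'T': array([[ 0.69189409,  0.42086287, -0.58664898, -0.23428592],
       [-0.72199247,  0.39985249, -0.56466349, -0.73380821],
       [-0.00307284,  0.81424348,  0.58051539,  0.85053903],
       [ 0.        ,  0.        ,  0.        ,  1.        ]])}
0.1 [ 3.71953920e-04  8.38649385e-01  5.44671222e-01 -5.74734565e-04] 0.9954413289836217
```

View pics/top0.png

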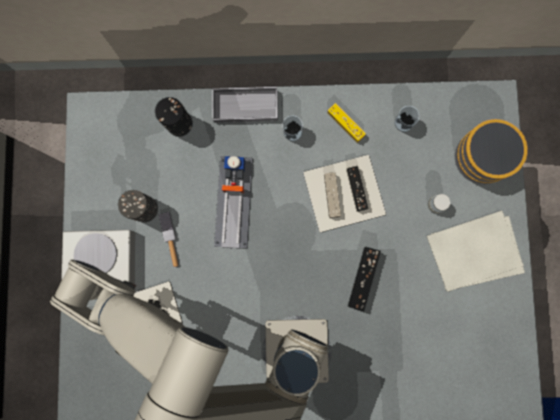

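View pics/side0.png

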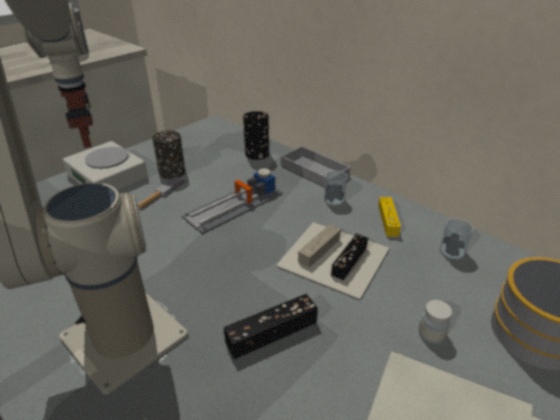

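The top view shows the tile near (345,193), with the black prism at (357,188) and the grey one at (333,195). The gauge is near (235,200), with its orange bridge at (233,187). The large black bar at (365,280) and the yellow bar are the look-alikes. Next I'll zoom in and build colour masks.

```bash
cat > h.py <<'E'
import numpy as np, cv2
from station import *
def ray(n,uv):
    c=camera_info(n);K=c["intrinsics"];T=c["T"]
    uv=np.atleast_2d(np.asarray(uv,float))
    d=np.c_[(uv[:,0]-K[0,2])/K[0,0],-(uv[:,1]-K[1,2])/K[1,1],-np.ones(len(uv))]@T[:3,:3].T
    return T[:3,3],d
def plane(n,uv,z):
    o,d=ray(n,uv); return o+d*((z-o[2])/d[:,2])[:,None]
def proj(n,P):
    c=camera_info(n);K=c["intrinsics"];T=c["T"]
    p=(np.atleast_2d(P)-T[:3,3])@T[:3,:3]
    return np.c_[K[0,2]+K[0,0]*p[:,0]/-p[:,2],K[1,2]-K[1,1]*p[:,1]/-p[:,2]]
def blobs(n,mask,roi,z,amin=15):
    x0,y0,x1,y1=roi;m=np.zeros(mask.shape,np.uint8);m[y0:y1,x0:x1]=mask[y0:y1,x0:x1]
    k,l,s,c=cv2.connectedComponentsWithStats(m)
    for i in range(1,k):
        if s[i,4]<amin: continue
        v,u=np.nonzero(l==i);P=plane(n,np.c_[u,v],z)[:,:2]
        C=P.mean(0);w,V=np.linalg.eigh(np.cov((P-C).T));a=V[:,1]*np.sign(V[0,1])
        r=cv2.minAreaRect((P*1000).astype(np.float32))
        print(n,"px",c[i].round(1),"area",s[i,4],"xy",C.round(4),"axis",np.arctan2(a[1],a[0]).round(3),"len/wid",np.sqrt(12*w[::-1]).round(3),"rect",np.round(r[0],1),np.round(r[1],1),round(r[2],1))
E
python3 - <<'E'
from h import *
I={n:cv2.imread(f"pics/{n}0.png") for n in("top","side")}
R={"top":[(205,145,265,255),(298,150,393,235)],"side":[(175,160,285,235),(275,220,395,297)]}
for n in I:
    hsv=cv2.cvtColor(I[n],cv2.COLOR_BGR2HSV);H,S,V=cv2.split(hsv)
    g,t=R[n]
    print("orange");blobs(n,((H<15)&(S>140)&(V>90)).astype(np.uint8),g,.061 if n=="top" else .05)
    print("blue");blobs(n,((H>100)&(H<125)&(S>130)).astype(np.uint8),g,.05)
    print("tile");w=((V>150)).astype(np.uint8);
    blobs(n,cv2.morphologyEx(w,cv2.MORPH_CLOSE,np.ones((17,17),np.uint8)),t,.008,300)
    print("black");b=((V<85)).astype(np.uint8);blobs(n,cv2.morphologyEx(b,cv2.MORPH_CLOSE,np.ones((5,5),np.uint8)),t,.028,60)
f=lambda n,r,k:cv2.resize(I[n][r[1]:r[3],r[0]:r[2]],None,fx=k,fy=k,interpolation=cv2.INTER_CUBIC)
a=f("top",R["top"][0],5);b=f("side",R["side"][0],4)
M=np.zeros((600,800,3),np.uint8);M[:550,:300]=a;M[:300,310:750]=b
c=f("top",R["top"][1],3);M[310:310+c.shape[0],310:310+c.shape[1]]=c
cv2.imwrite("pics/crop1.png",M)
E
```

```text
orange
top px [232.2 187.7] area 122 xy [0.5807 0.2139] axis 1.499 len/wid [0.071 0.024] rect [584.  214.1] [72.8 28.6] 84.1
blue
top px [226.  162.9] area 32 xy [0.6735 0.2367] axis 0.093 len/wid [0.048 0.013] rect [674.3 237.7] [42.7 16.5] 9.6
top px [241.5 163.4] area 41 xy [0.6703 0.1804] axis -0.115 len/wid [0.044 0.016] rect [671.9 183.8] [18.1 36.8] 88.5
tile
top px [343.8 192.9] area 4363 xy [ 0.5593 -0.189 ] axis -1.315 len/wid [0.255 0.232] rect [ 570.3 -186.3] [253.4 255.2] 13.7
black
top px [357.3 188.4] area 518 xy [ 0.5713 -0.2365] axis 0.203 len/wid [0.161 0.042] rect [ 571.2 -236.9] [162.1  42.5] 11.7
orange
side px [242.7 185.4] area 100 xy [0.5877 0.2257] axis 1.514 len/wid [0.081 0.028] rect [584.4 225. ] [85.2 34.8] 89.8
blue
side px [267.2 182.8] area 155 xy [0.6559 0.1774] axis 1.067 len/wid [0.104 0.05 ] rect [659.3 182.5] [123.8  58. ] 60.7
tile
side px [333.1 262.9] area 2315 xy [ 0.534  -0.2035] axis -1.235 len/wid [0.296 0.243] rect [ 556.4 -188.6] [226.3 245.7] 13.7
black
side px [319.9 251.6] area 355 xy [ 0.5266 -0.1627] axis 0.036 len/wid [0.172 0.032] rect [ 543.5 -158.5] [ 46.6 179. ] 89.5
side px [349.7 257.3] area 926 xy [ 0.5652 -0.2375] axis 0.258 len/wid [0.191 0.054] rect [ 571.7 -237.4] [202.3  60. ] 12.3
```

View pics/crop1.png

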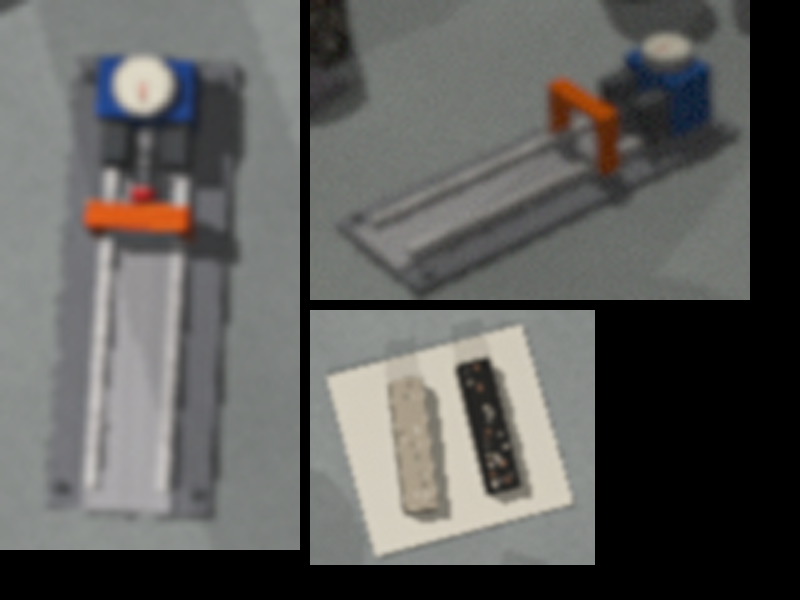

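Black prism: centre (0.571,-0.2365), axis 0.203 rad, measured 161×42 mm against 160×40 given. The side view agrees. Next I'll measure the gauge's channel axis from the bright rails (top z 20) in the top picture, and check it in the side one.

```bash
python3 - <<'E'
from h import *
g=cv2.cvtColor(cv2.imread("pics/top0.png"),cv2.COLOR_BGR2GRAY).astype(float)
# left/right rail peak per row, expected columns interpolated from crop
rows=np.arange(197,240);L=[];Rr=[]
for r in rows:
    t=(r-(145+250/5))/((490-250)/5)
    for c0,out in((205+(107-15*t)/5,L),(205+(176-12*t)/5,Rr)):
        c=np.arange(round(c0)-3,round(c0)+4);w=g[r,c]-np.sort(g[r,c])[2];w=np.clip(w,0,None)**2
        out.append(((w*c).sum()/w.sum(),r))
A=[]
for n,e in(("L",L),("R",Rr)):
    P=plane("top",e,.020);k=np.ones(len(P),bool)
    for _ in range(3):
        p=np.polyfit(P[k,0],P[k,1],1);res=P[:,1]-np.polyval(p,P[:,0]);k=abs(res)<max(2.5*res[k].std(),.001)
    print(n,"ang",np.arctan(p[0]).round(4),"y at x=.45,.55",np.polyval(p,[.45,.55]).round(4),"rms",res[k].std().round(4),k.sum());A.append(p)
m=(A[0]+A[1])/2;print("mid ang",np.arctan(m[0]),"y(.45,.55,.58,.67)",np.polyval(m,[.45,.55,.58,.67]).round(4))
# hand points: bed front end, jaw face, rail ends in crops
print("rail starts",plane("top",[(205+95/5,145+488/5),(205+165/5,145+490/5)],.020).round(4))
print("rail starts side",plane("side",[(175+(373-310)/4,160+225/4),(175+(412-310)/4,160+255/4)],.020).round(4))
print("bridge front top edge",plane("top",[(205+88/5,145+228/5),(205+190/5,145+232/5)],.057).round(4))
print("bridge back top edge",plane("top",[(205+86/5,145+202/5),(205+190/5,145+207/5)],.065).round(4))
print("bed front",plane("top",[(205+125/5,145+510/5)],.012).round(4),"jaw front top",plane("top",[(205+118/5,145+165/5),(205+172/5,145+165/5)],.052).round(4))
E
```

```text
L ang -0.0635 y at x=.45,.55 [0.2502 0.2439] rms 0.0004 43
R ang -0.0813 y at x=.45,.55 [0.2017 0.1936] rms 0.0003 41
mid ang -0.0724032420987259 y(.45,.55,.58,.67) [0.226  0.2187 0.2165 0.21  ]
rail starts [[0.3872 0.2505 0.02  ]
 [0.3846 0.1999 0.02  ]]
rail starts side [[0.3824 0.2463 0.02  ]
 [0.3794 0.1929 0.02  ]]
bridge front top edge [[0.5715 0.2489 0.057 ]
 [0.5667 0.1757 0.057 ]]
bridge back top edge [[0.5891 0.249  0.065 ]
 [0.5836 0.1747 0.065 ]]
bed front [[0.3712 0.2299 0.012 ]] jaw front top [[0.6176 0.2275 0.052 ]
 [0.6166 0.1885 0.052 ]]
```

Gauge axis is about -0.073 rad. Rail spacing comes out near 50 mm, as it should. The origin is at about (0.505, 0.222), and the bridge, jaws and rail starts agree on this within 2 mm. Now I'll pick the prism, gripping it 10 mm behind centre, and hover over the bed.

```bash
cat >> h.py <<'E'
def quat(t): return [0,np.cos(t/2),np.sin(t/2),0]
def st(s): print(s,"t",round(get_time(),2),"tcp",get_tcp_pos().round(4),"F",get_ft_force().round(2),"w",round(get_grip_width()*88,1))
GA=-0.073; gu=np.array([np.cos(GA),np.sin(GA)]); GO=np.array([.505,.222])
E
python3 - <<'E'
from h import *
a=.203; u=np.array([np.cos(a),np.sin(a)]); p=np.array([.5713,-.2365])-.010*u; q=quat(a-np.pi/2)
move_pose([*p,.13],q); st("above")
hit=movel([*p,.021],v=.12,until_force=8); st(f"down {hit}")
if not hit:
    command_gripper(0.0); st("grip")
    movel([*p,.13],v=.15); st("lift")
    g=GO-(.040+.010)*gu
    move_pose([*g,.13],quat(GA-np.pi/2)); st("hover")
    movel([*g,.06],v=.1); st("low hover")
I={n:read_camera(n) for n in("top","side")}
M=np.zeros((600,800,3),np.uint8)
f=lambda n,r,k:cv2.resize(I[n][r[1]:r[3],r[0]:r[2],::-1],None,fx=k,fy=k,interpolation=cv2.INTER_CUBIC)
A=f("top",(195,130,275,260),4);M[:A.shape[0],:A.shape[1]]=A
B=f("side",(160,130,280,240),3.8);M[:B.shape[0],330:330+B.shape[1]]=B
cv2.imwrite("pics/hover.png",M)
for n in I: cv2.imwrite(f"pics/{n}h.png",I[n][:,:,::-1])
E
```

```text
above t 3.14 tcp [ 0.5618 -0.2378  0.1301] F [ 0.06  0.19 -0.14] w 88.3
down False t 4.2 tcp [ 0.5621 -0.2388  0.0217] F [-0.6   1.36  0.4 ] w 87.7
grip t 5.48 tcp [ 0.5645 -0.2441  0.025 ] F [ -6.65 -17.03  22.66] w 7.2
lift t 6.36 tcp [ 0.5608 -0.2382  0.1289] F [-0.31 -0.12  0.53] w 0.5
hover t 8.09 tcp [0.4556 0.2252 0.1299] F [-0.82  0.68 -0.56] w 0.6
low hover t 8.94 tcp [0.4555 0.2257 0.0603] F [-0.4  -0.56 -1.16] w 0.4
```

View pics/hover.png

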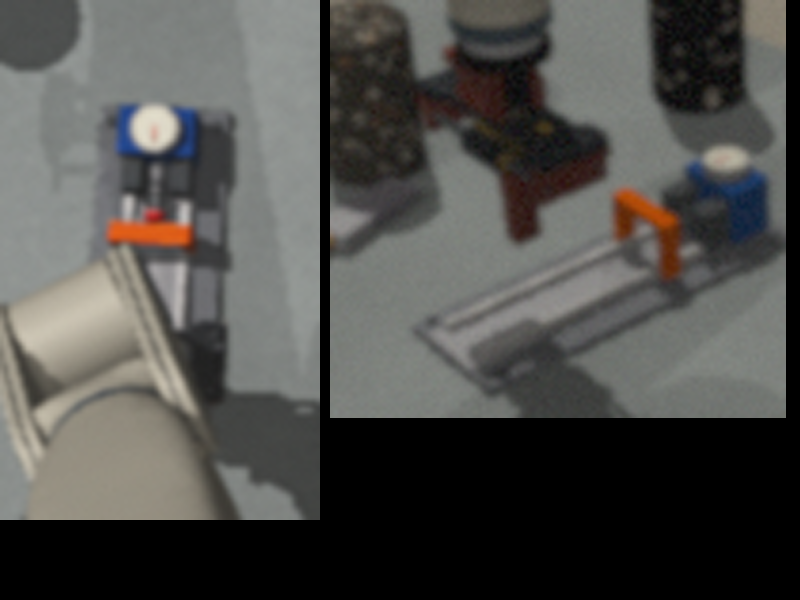

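The grasp missed: the fingers shut to 0.5 mm and the bar isn't in the gripper. I'll look at the tile.

```bash
python3 - <<'E'
from h import *
I={n:cv2.imread(f"pics/{n}h.png") for n in("top","side")}
R={"top":(290,145,400,240),"side":(265,215,405,305)}
M=np.zeros((600,800,3),np.uint8)
for n,y,h in(("top",0,4),("side",0,2.8)):
    r=R[n];A=cv2.resize(I[n][r[1]:r[3],r[0]:r[2]],None,fx=h,fy=h,interpolation=cv2.INTER_CUBIC)
    if n=="top": M[:A.shape[0],:A.shape[1]]=A[:600,:]; x=A.shape[1]
    else:
        A=A[:, :800-x-5] if A.shape[1]>800-x-5 else A; M[:A.shape[0],x+5:x+5+A.shape[1]]=A
    V=I[n].max(2);b=(V<85).astype(np.uint8);blobs(n,cv2.morphologyEx(b,cv2.MORPH_CLOSE,np.ones((5,5),np.uint8)),r,.028,60)
cv2.imwrite("pics/miss.png",M)
E
```

```text
top px [357.  188.3] area 515 xy [ 0.5717 -0.2356] axis 0.213 len/wid [0.16  0.042] rect [ 572.3 -235.8] [161.4  43.1] 12.3
side px [323.2 249.8] area 253 xy [ 0.5386 -0.1647] axis 0.112 len/wid [0.155 0.02 ] rect [ 544.1 -164.1] [168.5  20.5] 5.4
side px [349.4 256.9] area 873 xy [ 0.566  -0.2359] axis 0.265 len/wid [0.189 0.052] rect [ 572.4 -234.8] [200.8  55.3] 12.7
side px [299.3 300.6] area 218 xy [ 0.3476 -0.2433] axis -0.637 len/wid [0.07  0.029] rect [ 345.8 -233.3] [33.3 84. ] 43.6
```

View pics/miss.png

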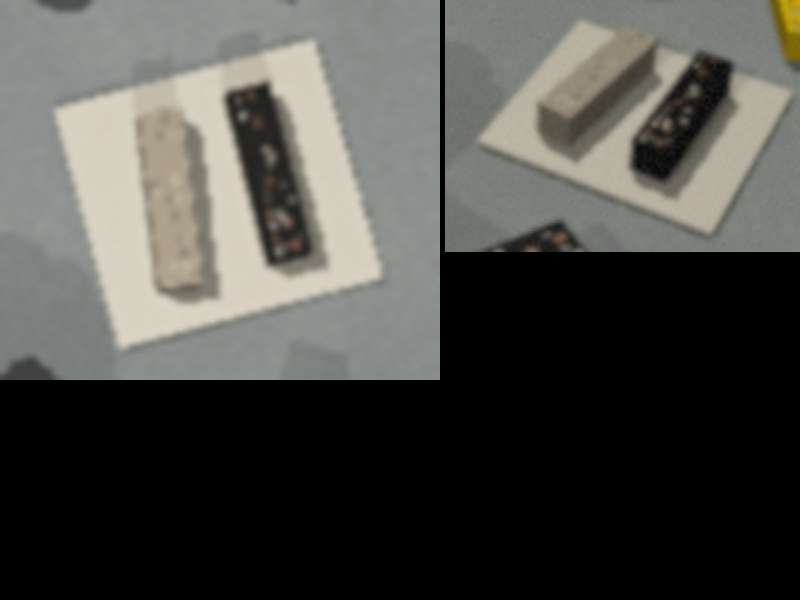

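The bar is essentially where it was, at (0.5717,-0.2356) with axis 0.213. I'll check whether the reported TCP agrees with where the cameras see the fingers.

```bash
python3 - <<'E'
from h import *
t=get_tcp_pos();print(t,get_ee_rot(),get_joint_pos().round(3))
print("proj tcp side",proj("side",t),"top",proj("top",t))
print("fingertip seen side px",(160+190/3.8,130+236/3.8),"at z=.06 ->",plane("side",[(210,192)],.06),"z=.1",plane("side",[(210,192)],.1))
im=read_camera("side");p=proj("side",t)[0]
c=cv2.resize(im[90:260,130:290,::-1],None,fx=3.5,fy=3.5,interpolation=cv2.INTER_CUBIC)
cv2.circle(c,(int((p[0]-130+.5)*3.5),int((p[1]-90+.5)*3.5)),4,(0,255,0),1)
cv2.imwrite("pics/tip.png",c)
E
```

```text
[0.45569406 0.22587676 0.06065706] [ 6.37058850e-04 -6.80805866e-01  7.32463602e-01 -1.98702684e-04] [0.437 0.464 1.971 0.    0.706 2.081]
proj tcp side [[211.79132374 198.66503685]] top [[229.18981901 222.55976628]]
fingertip seen side px (210.0, 192.10526315789474) at z=.06 -> [[0.47680526 0.26103478 0.06      ]] z=.1 [[0.44082519 0.21069732 0.1       ]]
```

View pics/tip.png

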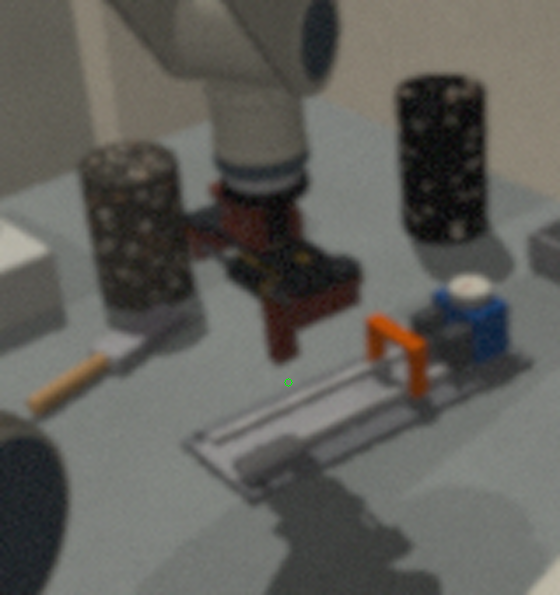

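In the side view the shut fingertips appear at about (210,192). The reported TCP projects to (212,198.7), roughly 22 mm lower. That would explain the fingers slipping off the bar's top edge. I'll measure the offset directly by touching the shut fingers to clear bench, then reading z and taking a picture.

```bash
python3 - <<'E'
from h import *
t=get_tcp_pos();movel([t[0],t[1],.12],v=.2)
move_pose([.47,.03,.09],quat(-np.pi/2)); st("above")
print(movel([.47,.03,-.03],v=.03,until_force=4)); st("touch")
t=get_tcp_pos(); im=read_camera("side"); cv2.imwrite("pics/s_touch.png",im[:,:,::-1])
p=proj("side",t)[0];u0,v0=int(p[0])-50,int(p[1])-80
c=cv2.resize(im[v0:v0+120,u0:u0+100,::-1],None,fx=5,fy=5,interpolation=cv2.INTER_CUBIC)
cv2.circle(c,(int((p[0]-u0+.5)*5),int((p[1]-v0+.5)*5)),4,(0,255,0),1)
cv2.imwrite("pics/touch.png",c);print(p,u0,v0)
movel([.47,.03,.09],v=.2);st("up")
E
```

```text
above t 10.35 tcp [0.4697 0.0304 0.0894] F [ 0.15  0.8  -0.66] w 0.3
True
touch t 13.82 tcp [ 0.4701  0.03   -0.0264] F [-1.12 -0.78  5.56] w 0.5
[258.72696346 245.03312576] 208 165
up t 14.61 tcp [0.4695 0.03   0.0895] F [-0.3   0.73 -0.59] w 0.5
```

View pics/touch.png

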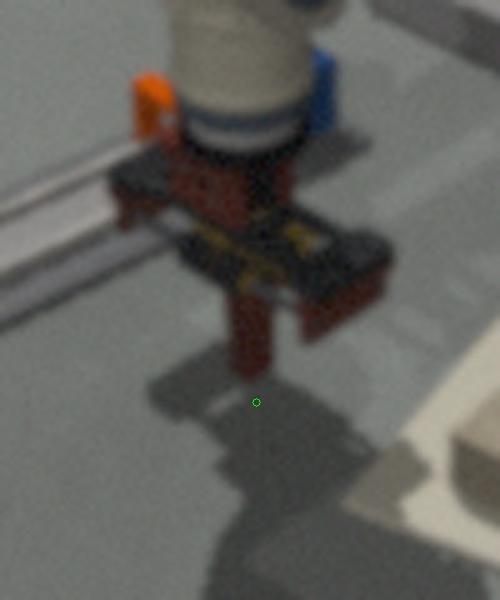

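The touch came at TCP z = -0.0264, so the real tips sit about 26 mm above the reported TCP. I'll check the horizontal part from the tip pixel, about (257.5,240), and then retry the pick with this correction.

```bash
python3 - <<'E'
from h import *
print("proj of (.47,.03,0):",proj("side",[.47,.03,0]),"tip ray z=0:",plane("side",[(257.5,240.1)],0))
DZ=-.026
a=.208; u=np.array([np.cos(a),np.sin(a)]); p=np.array([.5715,-.236])-.010*u; q=quat(a-np.pi/2)
command_gripper(1.0); st("open")
move_pose([*p,.10],q); st("above")
hit=movel([*p,.021+DZ],v=.1,until_force=8); st(f"down {hit}")
if not hit:
    command_gripper(0.0); st("grip")
E
```

```text
proj of (.47,.03,0): [[258.46042771 238.35657029]] tip ray z=0: [[0.46225139 0.02615517 0.        ]]
open t 15.98 tcp [0.47 0.03 0.09] F [-0.31  0.16 -0.46] w 88.1
above t 17.07 tcp [ 0.5612 -0.237   0.0997] F [-0.98  0.4   0.11] w 88.2
down False t 18.27 tcp [ 0.5623 -0.2383 -0.0044] F [ 0.17 -0.51  0.85] w 88.0
grip t 19.07 tcp [ 0.5612 -0.2372 -0.005 ] F [-0.64  5.43  3.45] w 39.7
```

The grip holds at 39.7 mm, which matches the 40 mm bar. Next: lift, carry it over, hover just above the rails and look.

```bash
python3 - <<'E'
from h import *
t=get_tcp_pos();movel([t[0],t[1],.09],v=.15); st("lift")
g=GO-.050*gu
move_pose([*g,.09],quat(GA-np.pi/2)); st("hover")
movel([*g,.020],v=.1); st("low")
im=read_camera("side");cv2.imwrite("pics/s_low.png",im[:,:,::-1])
k=5;c=cv2.resize(im[155:250,165:290,::-1],None,fx=k,fy=k,interpolation=cv2.INTER_CUBIC)
for s in(-1,1):
    for z in (.020,): # expected rail inner edges
        e=[np.r_[GO+x*gu+s*.023*np.array([-gu[1],gu[0]]),z] for x in(-.12,.1)]
        P=((proj("side",e)-[165,155]+.5)*k).astype(int);cv2.line(c,P[0].tolist(),P[1].tolist(),(0,255,0),1)
cv2.imwrite("pics/low.png",c)
E
```

```text
lift t 19.86 tcp [ 0.5603 -0.2369  0.089 ] F [-0.63  0.42 -7.06] w 40.1
hover t 21.59 tcp [0.4557 0.2252 0.09  ] F [ 0.5   0.63 -6.36] w 40.0
low t 22.44 tcp [0.4556 0.2258 0.0203] F [ 0.23  0.44 -6.18] w 40.1
```

View pics/low.png

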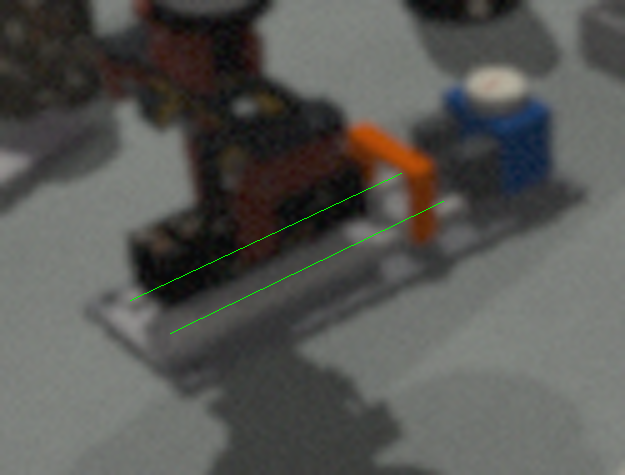

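The bar is held level above the channel, with its lower trailing corner at about (165,305) in the crop. Lowering it 21 mm puts that corner on the predicted rail line. Lowering now with a force stop: bed contact should come at TCP z ≈ -0.001, or about +0.007 if it lands on a rail.

```bash
python3 - <<'E'
from h import *
g=GO-.050*gu
print(movel([*g,-.006],v=.03,until_force=4)); st("down"); wait(.2); st("rest"); print(get_ft_torque().round(2))
E
```

```text
True
down t 23.17 tcp [ 0.4549  0.2255 -0.0013] F [1.01 0.13 2.56] w 40.0
rest t 23.37 tcp [ 0.4549  0.2256 -0.0013] F [2.07 1.69 3.41] w 40.0
[ 0.22 -0.24  0.09]
```

Contact came at -0.0013, so the bar is on the bed, between the rails. Next I'll slide it up to just short of the plunger and check the side forces before the final push.

```bash
python3 - <<'E'
from h import *
t0=get_tcp_pos();n=np.array([-gu[1],gu[0]])
np.save("t0.npy",t0)
p=t0[:2]+.040*gu
print(movel([*p,-.001],v=.05,until_force=8)); wait(.2); st("slid 40")
f=get_ft_force();t=get_tcp_pos();print("along",f[:2]@gu,"lat",f[:2]@n,"adv",(t-t0)[:2]@gu,"latdev",(t-t0)[:2]@n,get_ft_torque().round(2))
I=read_camera("top"),read_camera("side")
a=cv2.resize(I[0][145:260,195:275,::-1],None,fx=4,fy=4,interpolation=cv2.INTER_CUBIC);b=cv2.resize(I[1][155:245,175:290,::-1],None,fx=4,fy=4,interpolation=cv2.INTER_CUBIC)
M=np.zeros((470,790,3),np.uint8);M[:a.shape[0],:320]=a;M[:b.shape[0],325:325+b.shape[1]]=b;cv2.imwrite("pics/slid.png",M)
E
```

```text
True
slid 40 t 23.79 tcp [ 0.455   0.2254 -0.0013] F [-0.48 -1.32  4.31] w 39.7
along -0.38295055805668543 lat -1.353786461493588 adv 9.449979603041042e-05 latdev -9.96907441251024e-05 [-0.02  0.13  0.07]
```

View pics/slid.png

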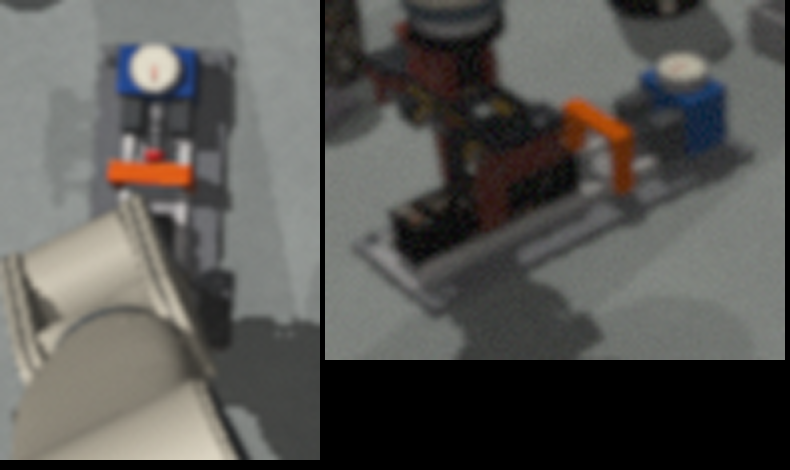

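The picture shows the bar lying in the channel, its end just short of the bridge. The slide stopped at once on a force change, probably from pressing on the bed. I'll ease the vertical load and retry.

```bash
python3 - <<'E'
from h import *
t0=np.load("t0.npy");n=np.array([-gu[1],gu[0]])
def fr(s):
    f=np.mean([get_ft_force() for _ in range(5)],0);t=get_tcp_pos();st(s);print("  along",(f[:2]@gu).round(2),"lat",(f[:2]@n).round(2),"adv",((t-t0)[:2]@gu).round(4),"latdev",((t-t0)[:2]@n).round(4),"tz",get_ft_torque().round(2))
z=-.0003
movel([*t0[:2],z],v=.02); fr("eased")
p=t0[:2]+.040*gu
print(movel([*p,z],v=.04,until_force=12)); fr("slide")
E
```

```text
eased t 24.14 tcp [ 0.4539  0.2251 -0.001 ] F [-1.   -0.4  -6.87] w 39.8
  along -0.97 lat -0.47 adv -0.001 latdev -0.0005 tz [-0.01  0.19 -0.01]
False
slide t 25.29 tcp [ 4.944e-01  2.226e-01 -4.000e-04] F [-0.    0.8  -5.84] w 40.0
  along -0.06 lat 0.8 adv 0.0396 latdev -0.0001 tz [-0.    0.22  0.04]
```

It slid freely with low side force. Now the final push, stopping on force.

```bash
python3 - <<'E'
from h import *
t0=np.load("t0.npy");n=np.array([-gu[1],gu[0]])
def fr(s):
    f=np.mean([get_ft_force() for _ in range(5)],0);t=get_tcp_pos();st(s);print("  along",(f[:2]@gu).round(2),"lat",(f[:2]@n).round(2),"adv",((t-t0)[:2]@gu).round(4),"latdev",((t-t0)[:2]@n).round(4),"tz",get_ft_torque().round(2))
z=-.0003
p=t0[:2]+.090*gu
print(movel([*p,z],v=.03,until_force=18)); fr("push"); wait(.3); fr("hold")
E
```

```text
True
push t 26.46 tcp [ 0.5281  0.2196 -0.0013] F [-5.09  2.85  5.14] w 39.9
  along -5.29 lat 2.47 adv 0.0734 latdev -0.0006 tz [0.69 0.55 0.13]
hold t 26.76 tcp [ 0.5277  0.2197 -0.0013] F [-5.02  1.33  4.51] w 39.9
  along -5.11 lat 0.96 adv 0.073 latdev -0.0005 tz [0.65 0.54 0.1 ]
```

The stop triggered at 73 mm of travel with only 5 N along the axis, so I'll look at where the bar and plunger are.

```bash
python3 - <<'E'
from h import *
I=read_camera("top"),read_camera("side")
a=cv2.resize(I[0][145:220,205:265,::-1],None,fx=7,fy=7,interpolation=cv2.INTER_CUBIC)[:, :380];b=cv2.resize(I[1][155:235,190:285,::-1],None,fx=4.2,fy=4.2,interpolation=cv2.INTER_CUBIC)
M=np.zeros((530,790,3),np.uint8);M[:a.shape[0],:380]=a;M[:b.shape[0],385:385+b.shape[1]]=b;cv2.imwrite("pics/push.png",M)
E
```

```text
(no output)
```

View pics/push.png

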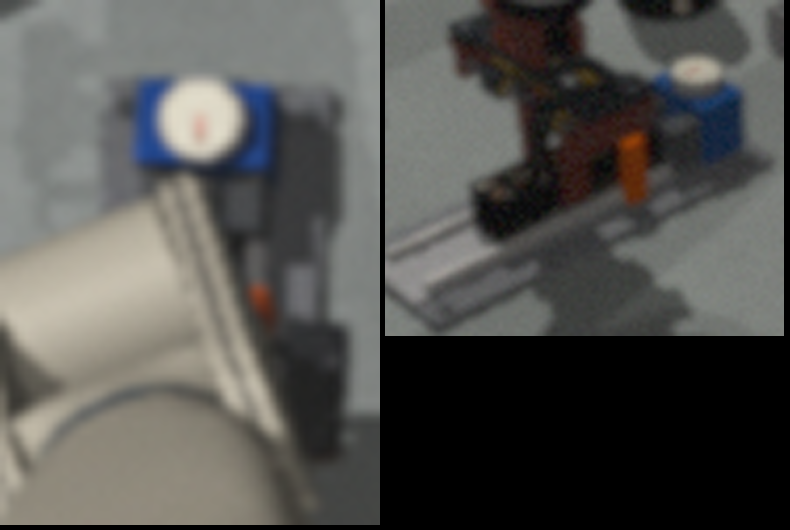

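The trailing end and bridge look clear, and the fingers are well short of the bridge. I'll ease the downward load a little and carry on in small increments, watching advance against force.

```bash
python3 - <<'E'
from h import *
t0=np.load("t0.npy");n=np.array([-gu[1],gu[0]])
def fr(s):
    f=np.mean([get_ft_force() for _ in range(5)],0);t=get_tcp_pos()
    print(s,"t",round(get_time(),2),"along",(f[:2]@gu).round(2),"lat",(f[:2]@n).round(2),"Fz",f[2].round(2),"adv",((t-t0)[:2]@gu).round(4),"z",t[2].round(4),"w",round(get_grip_width()*88,1),get_ft_torque().round(2)); return -(f[:2]@gu)
for adv in np.arange(.074,.092,.002):
    p=t0[:2]+adv*gu
    try: h=movel([*p,.0003],v=.02,until_force=14)
    except MotionError as e: print(e);break
    wait(.1)
    if fr(f"cmd {adv:.3f} {h}")>15 or h or get_time()>36: break
E
```

```text
cmd 0.074 False t 27.29 along -8.57 lat 0.88 Fz -2.61 adv 0.0714 z -0.0004 w 40.1 [0.39 1.47 0.07]
cmd 0.076 False t 27.64 along -10.44 lat 1.19 Fz -2.48 adv 0.073 z -0.0004 w 39.8 [0.41 1.61 0.05]
cmd 0.078 False t 27.99 along -12.92 lat 1.94 Fz -2.47 adv 0.0741 z -0.0005 w 39.8 [0.64 1.95 0.13]
cmd 0.080 False t 28.34 along -17.28 lat 2.65 Fz -0.33 adv 0.0745 z -0.0009 w 39.7 [0.96 2.6  0.2 ]
```

The force rises from 12.9 to 17.3 N with only 0.4 mm of advance. Total travel is 74.5 mm against about 75 expected, so this is the hard stop. I'll check that it holds steady and take one more look.

```bash
python3 - <<'E'
from h import *
t0=np.load("t0.npy")
wait(.8)
f=np.mean([get_ft_force() for _ in range(5)],0);t=get_tcp_pos();print("along",f[:2]@gu,"Fz",f[2],"adv",(t-t0)[:2]@gu,get_grip_width()*88,abs(get_qvel()).max(),get_time())
im=read_camera("side");k=7
c=cv2.resize(im[160:235,190:285,::-1],None,fx=k,fy=k,interpolation=cv2.INTER_CUBIC)
n=np.array([-gu[1],gu[0]])
for x,s,z in((-.045,1,.052),(-.045,-1,.052),(-.045,-1,.012),(.115,-1,.052)):
    P=(proj("side",np.r_[GO+x*gu+s*.02*n,z])[0]-[190,160]+.5)*k;cv2.circle(c,P.astype(int).tolist(),4,(0,255,0),1)
cv2.imwrite("pics/final.png",c)
E
```

```text
along -16.492733495104503 Fz 0.4271323481923634 adv 0.07456405024120154 40.27104975170304 0.0029528991742729317 29.1417
```

View pics/final.png

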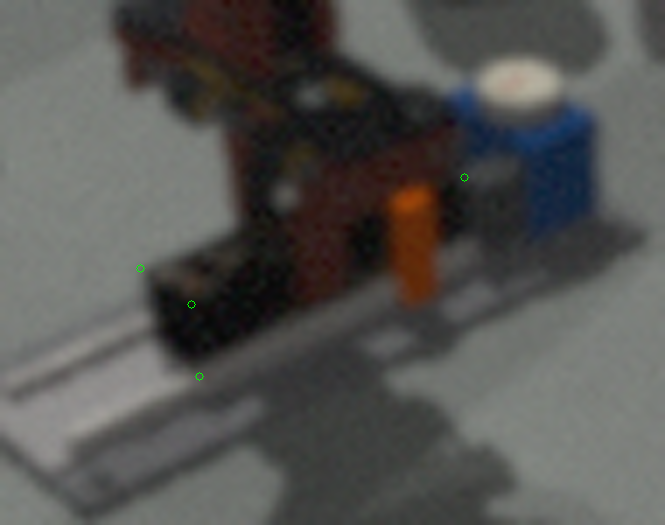

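The final view shows the bar under the bridge, its leading end meeting the dark jaw at about (470,180) and its trailing end about where predicted. The push is steady at 16.5 N, so I'm handing in.

```bash
python3 -c "
from station import *
job_done(); print(get_time())"
```

```text
the job is handed in; nothing more can be done
the job is handed in; nothing more can be done
```

I picked the black prism off the tile and laid it on the gauge bed between the rails, short of the bridge. I then slid it under the bridge and pushed the plunger back to the stop. I handed the job in at about 29 s with the gripper still holding it there; no verdict is reported.

**Last checks:**
- **Push:** it held steady at about 16.5 N along the gauge. The plunger accounts for about 10.5 N and bed friction about 1 N, which leaves roughly 5 N on the stop jaws.
- **Travel:** 74.6 mm from where I laid it down, against about 75 mm expected. The force rose sharply at the end with almost no movement, as it should at a hard stop.
- **Grip and rest:** the fingers read 40 mm on the bar, and the arm was at rest.
- **Picture:** the last side view shows the bar meeting the jaws. My drawn corner points differ from it by about 2 pixels (6–8 mm), so the picture only roughly confirms the position. I did not measure plunger travel directly.

**What went wrong on the way:**
- **First grasp:** it slipped off the top of the bar. The real fingertips sit about 26 mm above the reported tool point. I found this in the side view, confirmed it by touching the bench, and corrected for it.
- **Early stops:** one slide and the first push stopped early on force because the bar was pressing on the bed. Both went through once I eased the downward load.

I saw no sign of the grey prism or the other objects being moved, but I did not re-measure them at the end.

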